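# Clear the test cradle and load the power module

### The job

Someone left a screw jar standing in the test cradle. First move that jar to the empty compartment of the grey parts tray and leave it standing upright there; then take the circuit board with the finned heatsink and lower it into the cradle (do not drop it in), so that it lies flat on the cradle's floor between the four corner guides.

Things in the scene. Friction and masses are not known exactly. Their poses are not given: they have to be found in the camera images.
- jar: Closed white plastic screw jar with steel cap that stands in the cradle at the start: plain upright cylinder, 44 mm diameter, 60 mm high, about 0.12 kg. Origin: centre of its underside, z up. (A jar just like it stands elsewhere on the bench and a wider, lower one in the tray: not these.)
- module: Green board 90 (x) by 60 (y) by 5 mm lying flat, loose, 0.22 kg; centred on it a finned aluminium heatsink 50 (x) by 36 mm (y), top 40 mm above the underside. Fins run along x: grip its flat sides facing +y and -y. Connectors at the short edges, 13 mm high. Origin: centre of the underside, z up. (Not the same-size board with two black round capacitors and no heatsink.)
- cradle: Fixed black base 150 (x) by 130 (y) mm; its flat top, at z = 18 mm, is the cradle floor. Four L-shaped aluminium corner guides, 10 mm tall, enclose 110 (x) by 80 mm (y) at its centre: 10 mm play round the board laid with its long side along x, either way round. Gaps between guides: 66 mm along x, 30 along y. Two posts 16 mm tall at x = 68, y = +-30 mm. Origin: centre of underside, z up.
- bay (a point): Centre of the floor of the empty compartment of the grey two-compartment parts tray (tray 130 mm by 190 mm, walls 4 mm thick and 22 mm high above the bench, fixed). The compartment is about 122 mm (x) by 89 mm (y) inside and its floor is 4 mm above the bench. Axes: x along the dividing wall, y across it towards the other compartment (which holds a wide low tub), z up.
Mind the look-alikes: they are no part of the job. Leave any orange look-alike of the module alone. Leave any blue look-alike of the jar alone.

How it is judged:
On the way, in this order (a step that is already met when the one before it is completed fails the run):
1. the jar stands upright and released in the tray's empty compartment (x of jar in the frame of bay between -0.05 and 0.05 m and y of jar in the frame of bay between -0.035 and 0.035 m and z of jar in the frame of bay between -0.006 and 0.008 m and angle between jar's own z axis and vertical below 0.17 rad and linear speed of jar below 0.02 m/s and contact force between the fingers and jar below 0.1 N), for 0.2 s.
2. the heatsink board, held in the gripper, has been lowered between the corner guides, less than 20 mm above the cradle's floor (x of module in the frame of cradle between -0.016 and 0.016 m and y of module in the frame of cradle between -0.016 and 0.016 m and z of module in the frame of cradle between 0.014 and 0.038 m and angle between module's own z axis and vertical below 0.25 rad and contact force between the fingers and module above 0.5 N), for 0.05 s.
At the end, for the whole second after the job is handed in: Jar upright (10 degrees), released, at rest on the floor of the empty tray compartment (centre within 50 mm in x, 35 mm in y of bay). Heatsink board flat (3 degrees; underside within 4 mm of the cradle floor), centre within 16 mm of the cradle centre in x and y, released, at rest (all of step 1 and x of module in the frame of cradle between -0.016 and 0.016 m and y of module in the frame of cradle between -0.016 and 0.016 m and z of module in the frame of cradle between 0.014 and 0.022 m and angle between module's own z axis and vertical below 0.06 rad and linear speed of module below 0.02 m/s and contact force between the fingers and module below 0.1 N); the robot touches nothing.
It also fails if it takes over 62 s, if anything falls off the work surface, if the arm or the gripper's body presses on something with over 40 N, if the wrist force passes 120 N, or if a joint passes its speed limit or range.

### The arm

A 6-joint arm with a two-finger parallel gripper is mounted at the origin on the work surface. World frame = base frame: x ahead of the robot, y to its left, z up, the work surface at z = 0. Lengths are in m, angles in rad, forces in N, time in s.
With the tool pointing down it reaches from about 0.3 to 0.95 m from the base axis. Payload 3.1 kg.
Tool frame: the origin (TCP) lies midway between the tips of the shut fingers; the grasp point (between the pads) lies r.pinch_z behind it (r.pinch_z is the distance from the TCP to the grasp point, in m); y points along the fingers, x is the direction in which the jaws open and shut, and the axes are right-handed (so a half turn about y gives the same grasp; the last joint's range is limited). The gripper opens to 85 mm and grips with 20 to 120 N. Pads are 22 mm wide; open, the fingers measure 114 mm over their backs; the gripper's body (76 mm by 85 mm) begins 54 mm behind the grasp point. The pads swing forward as they close: fully open they stand 13 mm farther back than shut.
Start: joints at [-1.324, 0.308, 1.634, -0, 1.2, -0.07], TCP at [0.195, -0.594, 0.199] pointing down, gripper open.
Joint ranges: [-3.06, 3.06], [-0.79, 1.96], [0.05, 2.63], [-1.19, 4.34], [0.05, 2.64], [-2.94, 2.94]. Speed limits (rad/s): [2.79, 2.79, 3.14, 3.14, 3.14, 3.14].

### API

Orientations are given as a rotation vector (axis times angle).
In Python, from bench import r gives the robot as it stands.
- The arm moves only by the tool jog_arm, never from a script. Its argument "steps" is a list of rows, each a list of 7 numbers: the turn, a rotation vector about the tool's x, y, z in degrees, then the shift along the tool's x, y, z in mm, then the opening, from 0 (shut) to 1 (fully open). A call has 1 to 12 rows; each row shifts and turns the pose as measured when the row begins, along the tool's axes as they then stand; what a row does not reach is not made up. A row lasts 1/10 s, in which the tool goes at most 50 mm and 8.59 degrees, less where a joint would pass 70% of its speed; a pose out of reach is approached as far as the arm can. A call with a gripper value outside its range is refused whole. The fingers move at their own pace and stop on an object; "grip_force" is the grip in N (left out, the last holds). Time passes only in rows, so rows that do not move let the fingers close. It gives the time, the measured TCP pose, the force and the opening at its end, in the units of the state.
- r.read_state(): the state, without advancing time (a new reading comes with each control period).
- r.grab_frame(name): name is "scene" or "top" or "wrist"; returns (picture, depth): 480x640x3 uint8, blue, green, red; 480x640 float32, m along the optical axis (not along the pixel's ray), 0 where there is no reading.
- r.camera_model(name): a dict with "mtx" (3x3 intrinsics, pixels), "D" ([k1, k2, p1, p2, k3] as OpenCV has them; the pictures are not rectified), "rvec" (rotation vector, rad) and "tvec" (3), from world to camera coordinates, as OpenCV has them. Camera axes: x right, y down, z forward; pixel columns grow to the right and rows downward; lengths in m; the calibration is good to about 2 mm. A picture is of the moment at which its call begins: read the wrist's pose just before it. camera_model takes no time and is no camera call; for the wrist camera it gives the pose at the moment of the call.
- r.hand_in(): hands the job in, once; it reports no verdict.
The state is a dict: "time_s": time; "q": joint angles; "qd": joint speeds; "joint_efforts": joint torques, N m; "tcp_pos": TCP position; "tool_rot": TCP orientation; "wrist_force": force on the tool from outside, world axes, zero at the start; "ft_torque": the same for the moment, N m; "finger_gap": finger opening in m.
Only numpy, scipy, OpenCV 4.12 (cv2) and the standard library are available. Lean on these libraries where they do the work, as an engineer would, in place of code of your own. Each camera call takes 0.05 s, during which the arm holds its last target. There are 200 camera calls.

## Working session

There is one attempt and no reset: what is moved stays moved. The work goes in short steps, Python scripts to look and compute and a tool call to move; the robot and the scene stay as the last step left them, time stands still between calls to the robot, and variables do not carry over. Pictures are saved under pics/ and viewed, about 8 in all and at most 12, crops included, and the job is handed in when it is done.

Besides the shell and the picture viewer there is one more tool, called after "Emit:" in YAML: its name, and indented under it one key for each argument. jog_arm: Moves the arm, as the interface text tells. Its arguments: {"type":"object","properties":{"steps":{"type":"array"},"grip_force":{"type":"number"}},"required":["steps"]}

```bash
mkdir -p pics; ls
python3 - <<'E'
from bench import r
import cv2,numpy as np
s=r.read_state();print({k:np.round(v,3).tolist() for k,v in s.items()},r.pinch_z)
for n in("scene","top"):
    im,d=r.grab_frame(n);cv2.imwrite(f"pics/{n}0.png",im);np.savez(f"pics/{n}0.npz",im=im,d=d)
    c=r.camera_model(n);R=cv2.Rodrigues(np.array(c["rvec"],float))[0];print(n,-R.T@np.array(c["tvec"]).ravel(),R.tolist(),c["D"],c["mtx"])
E
```

```text
pics
{'time_s': 0.0, 'q': [-1.324, 0.309, 1.635, -0.0, 1.2, -0.07], 'qd': [0.001, 0.001, 0.001, -0.001, -0.002, -0.0], 'joint_efforts': [0.001, -41.525, -27.666, -0.0, 0.01, -0.0], 'tcp_pos': [0.194, -0.593, 0.198], 'tool_rot': [-1.341, 0.974, -0.971], 'wrist_force': [-0.357, -0.03, -0.423], 'ft_torque': [-0.008, 0.013, 0.003], 'finger_gap': 0.085} 0.0187
scene [1.20508023 0.16694882 1.17906807] [[-0.18343548860451975, 0.9829970703284425, -0.008257193598323748], [0.8521815771170755, 0.15482576210154797, -0.4998155089749906], [-0.49003875473545455, -0.09872053036412479, -0.8660925330136213]] [-0.20166113  0.          0.          0.          0.        ] [[595.17274406   0.         308.27702519]
 [  0.         595.17274406 247.73170556]
 [  0.           0.           1.        ]]
top [0.4176315  0.06394359 1.50575595] [[0.02671655674996687, -0.9993714030651983, 0.02330288245953893], [-0.9944775033001825, -0.028938035729795808, -0.10088154200812469], [0.10149246782526167, -0.020478984925975656, -0.9946255024636861]] [-0.16321963  0.          0.          0.          0.        ] [[621.49059295   0.         329.1184375 ]
 [  0.         621.49059295 239.51655573]
 [  0.           0.           1.        ]]
```

View pics/top0.png

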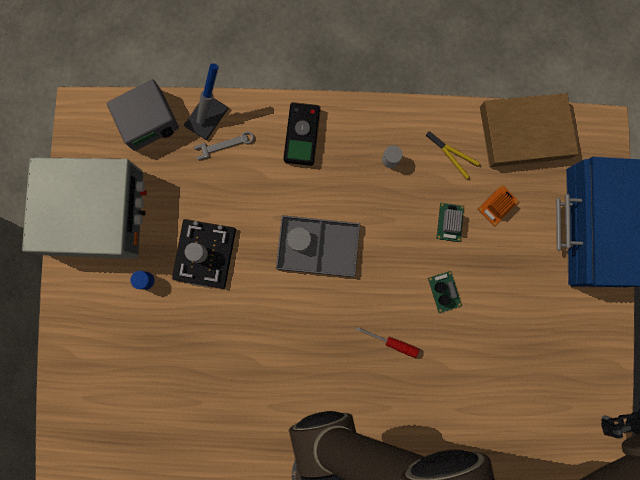

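View pics/scene0.png

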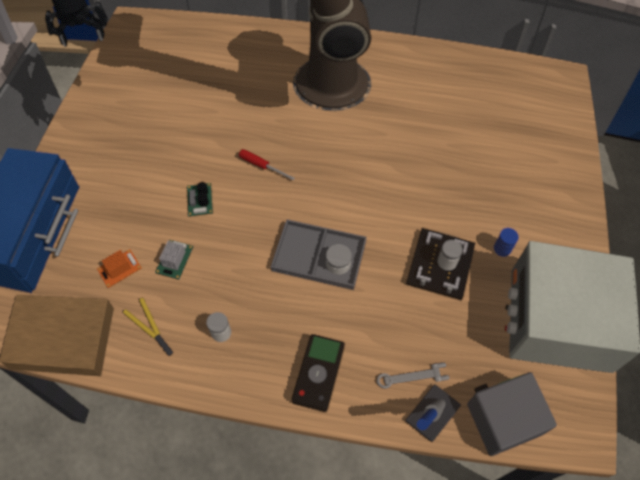

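Run:
```python
import cv2,numpy as np
print(cv2.Rodrigues(np.array([-1.341,.974,-.971]))[0].round(3))
```

```text
[[ 0.312 -0.001  0.95 ]
 [-0.95   0.002  0.312]
 [-0.002 -1.     0.   ]]
```

Top view: jar-like things are the white jar in the cradle (197,253), which is the target, a white look-alike (393,157), a blue one (142,281) and the wide tub (299,239). Board-like things are the heatsink board (451,222), which is the target, the capacitor board (445,292) and an orange one (498,205). The empty compartment is at (340,248).

```bash
cat > h.py <<'E'
import cv2,numpy as np
from bench import r
def cloud(name,d,c=None):
    c=c or r.camera_model(name);K=np.array(c["mtx"],float);R=cv2.Rodrigues(np.array(c["rvec"],float))[0];t=np.array(c["tvec"],float).ravel()
    v,u=np.mgrid[0:480,0:640];p=np.stack([u,v],-1).reshape(-1,1,2).astype(float)
    n=cv2.undistortPoints(p,K,np.array(c["D"],float)).reshape(480,640,2)
    P=np.dstack([n*d[...,None],d]);return (P-t)@R
def rect(P):
    b=cv2.minAreaRect((P[:,:2]*1000).astype(np.float32));return np.round(b[0],1),np.round(b[1],1),round(b[2],1)
E
python3 - <<'E'
from h import *
f=np.load("pics/top0.npz");im,d=f["im"],f["d"];W=cloud("top",d);np.save("pics/topW.npy",W)
def reg(u0,u1,v0,v1,z0,z1):
    m=np.zeros(d.shape,bool);m[v0:v1,u0:u1]=1;return m&(d>0)&(W[...,2]>z0)&(W[...,2]<z1)
print("bench z",np.median(W[300:380,200:300,2]))
for n,a in dict(cradle=(165,245,212,295,.012,.024),jar=(180,215,235,270,.068,.09),tray=(270,370,208,285,.014,.03),heats=(430,472,195,248,.033,.05),board=(430,472,195,248,.002,.05),lookjar=(380,408,140,172,.05,.075)).items():
    m=reg(*a);P=W[m];print(n,len(P),rect(P),np.median(P[:,2]).round(4),P[:,:2].mean(0).round(4))
a=cv2.resize(im[212:295,165:245],None,fx=5,fy=5,interpolation=cv2.INTER_CUBIC)
b=cv2.resize(im[195:250,425:475],None,fx=7.5,fy=7.5,interpolation=cv2.INTER_CUBIC)
o=np.zeros((max(a.shape[0],b.shape[0]),a.shape[1]+b.shape[1],3),np.uint8);o[:a.shape[0],:a.shape[1]]=a;o[:b.shape[0],a.shape[1]:]=b
cv2.imwrite("pics/crop1.png",o)
E
```

```text
bench z 0.00024158213550154196
cradle 2597 (array([526.9, 330.9]), array([153.1, 155.1]), 84.3) 0.0181 [0.5251 0.3329]
jar 287 (array([525.7, 347.1]), array([42.4, 41.6]), 5.9) 0.078 [0.526  0.3464]
tray 574 (array([554. ,  59.7]), array([190.7, 130.8]), 85.9) 0.0211 [0.5552 0.0607]
heats 243 (array([ 624. , -264.4]), array([38.3, 51.5]), 84.1) 0.0394 [ 0.6235 -0.2635]
board 1265 (array([ 625.8, -265.2]), array([131. , 104.5]), 1.0) 0.0069 [ 0.6234 -0.2626]
lookjar 260 (array([ 775. , -111.1]), array([41.2, 42.8]), 7.5) 0.0608 [ 0.7747 -0.1111]
```

View pics/crop1.png

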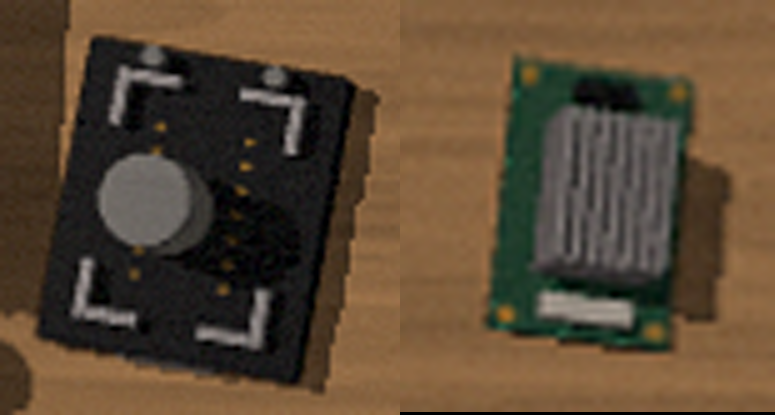

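Crop: left is the cradle with the white jar at crop (145,200), posts at the upper (+x) edge and four guides. Right is the green board with a finned heatsink, fins running up-down in the picture, so it is the right board.

Run:
```python
from h import *
f=np.load("pics/top0.npz");im,d=f["im"],f["d"];W=np.load("pics/topW.npy")
g=im.mean(-1);X,Y,Z=W[...,0],W[...,1],W[...,2]
sat=im.max(-1).astype(int)-im.min(-1)
m=(g>105)&(sat<30)&(Z>.02)&(Z<.034)&(abs(X-.527)<.09)&(abs(Y-.333)<.085)
P=W[m];print("guides",len(P),rect(P))
m=(Z>.012)&(Z<.022)&(g<60)&(abs(X-.527)<.11)&(abs(Y-.333)<.1)
h=(m).astype(np.uint8);h=cv2.morphologyEx(h,cv2.MORPH_OPEN,np.ones((5,5)));print("base",rect(W[h>0]))
m=(Z>.1)&(X>.4)&(X<.85)&(Y>.38);print("scope ymin",np.percentile(Y[m],1),"z",np.percentile(Z[m],[50,99]),"x",np.percentile(X[m],[1,99]))
b=im[...,0].astype(int)-im[...,2];m=(b>60)&(Z>.05)&(Z<.08)&(Y>.3)&(X<.6);print("blue",W[m].mean(0))
gr=(im[...,1].astype(int)-im[...,2]>20)&(im[...,1].astype(int)-im[...,0]>8)&(abs(X-.624)<.07)&(abs(Y+.264)<.07)&(Z<.02);print("green",gr.sum(),rect(W[gr]))
```

```text
guides 154 (array([532.3, 335.7]), array([ 90.3, 131.3]), 81.4)
base (array([519.3, 364.7]), array([116.3,  82.3]), 6.2)
scope ymin 0.4955190778629812 z [0.13498298 0.14183674] x [0.51039781 0.72759719]
blue [0.45788867 0.47711829 0.06023181]
green 229 (array([ 623. , -261.9]), array([58.5, 88.6]), 84.2)
```

Emit:
jog_arm:
  steps:
    - [0,8,0,0,0,35,1]
    - [0,8,0,0,0,45,1]
    - [0,8,0,0,0,50,1]
    - [0,0,0,-20,0,45,1]
    - [0,0,0,-40,0,30,1]
    - [0,0,0,-40,0,30,1]
    - [0,0,0,-40,0,30,1]
    - [0,0,0,-40,0,30,1]
    - [0,0,0,-40,0,30,1]
    - [0,0,0,-45,0,20,1]
    - [0,0,0,-45,0,0,1]
    - [0,0,0,-45,0,0,1]
  grip_force: 40

```text
time_s: 1.3
tcp_pos: [0.584, -0.2452, 0.189]
tool_rot: [-1.144, 1.315, -1.298]
wrist_force: [0.0, 0.4, -1.4]
finger_gap: 0.0855
```

Emit:
jog_arm:
  steps:
    - [0,0,0,-48,0,-6,1]
    - [0,0,0,-48,0,-6,1]
    - [0,0,0,-48,0,-6,1]
    - [0,0,0,-48,0,-6,1]
    - [0,0,0,-48,0,-10,1]
    - [0,0,0,-48,0,-10,1]
    - [0,0,0,-48,0,-10,1]
    - [0,0,0,-48,0,-10,1]
    - [0,0,0,-48,0,-10,1]
    - [0,0,0,-48,0,-10,1]
    - [0,0,0,-48,0,-10,1]
    - [0,0,0,-20,0,-10,1]

```text
time_s: 2.5
tcp_pos: [0.5466, 0.3285, 0.1875]
tool_rot: [-1.15, 1.319, -1.292]
wrist_force: [-0.5, -0.0, 0.3]
finger_gap: 0.0854
```

```bash
cat >> h.py <<'E'
def go(x,y,z=None):
    "tool-frame shift in mm to TCP x,y,z; also az of tool x"
    s=r.read_state();R=cv2.Rodrigues(np.array(s["tool_rot"],float))[0];p=np.array(s["tcp_pos"])
    t=np.array([x,y,p[2] if z is None else z])
    print("tcp",p.round(4),"az",np.degrees(np.arctan2(R[1,0],R[0,0])).round(1),"down",R[:,1].round(3),"shift",((t-p)@R*1000).round(1),"F",np.round(s["wrist_force"],1),"gap",round(s["finger_gap"],4))
E
python3 - <<'E'
from h import *
go(.5257,.3471,.039)
c=r.camera_model("wrist");im,d=r.grab_frame("wrist");cv2.imwrite("pics/w1.png",im)
W=cloud("wrist",d,c);np.savez("pics/w1.npz",im=im,d=d,W=W)
m=(d>0)&(W[...,2]>.068)&(W[...,2]<.088)&(abs(W[...,0]-.526)<.04)&(abs(W[...,1]-.347)<.04);print(m.sum(),rect(W[m]))
E
```

```text
tcp [0.5466 0.3285 0.1875] az -97.5 down [-0.014  0.008 -1.   ] shift [-14.8 148.9 -20.9] F [-0.5 -0.   0.3] gap 0.0854
2752 (array([527.4, 347.7]), array([43.1, 43.1]), 24.2)
```

View pics/w1.png

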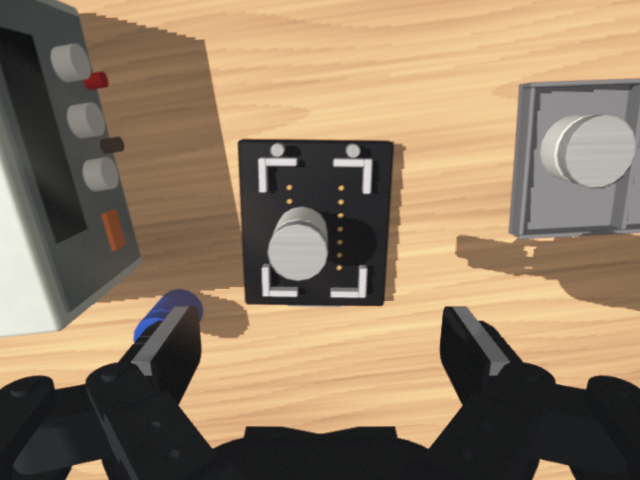

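Wrist view: white jar at (299,247) in the cradle, guides at the corners, blue jar (170,315) clear of the left finger. The jar position agrees with the top view to 2 mm. Descending.

Emit:
jog_arm:
  steps:
    - [0,0,0,-15,0,-19,1]
    - [0,0,0,0,40,0,1]
    - [0,0,0,0,30,0,1]
    - [0,0,0,0,20,0,1]
    - [0,0,0,0,0,0,1]

```text
time_s: 3.05
tcp_pos: [0.524, 0.3522, 0.094]
tool_rot: [-1.155, 1.316, -1.285]
wrist_force: [-0.0, 0.1, -0.3]
finger_gap: 0.0855
```

Run:
```python
from h import *
go(.527,.3475,.039)
f=np.load("pics/w1.npz");im,d,W=f["im"],f["d"],f["W"];g=im.mean(-1);Z=W[...,2]
m=((g>120)&(Z>.023)&(Z<.031)&(abs(W[...,0]-.527)<.09)&(abs(W[...,1]-.333)<.085)&((im.max(-1).astype(int)-im.min(-1))<30)).astype(np.uint8)
m[:155]=0
n,l,s,c=cv2.connectedComponentsWithStats(m)
P=[]
for i in range(1,n):
    if s[i,4]>60: q=W[l==i];P.append(q);print(s[i],q.mean(0).round(4))
P=np.vstack(P);print(rect(P))
```

```text
tcp [0.524  0.3522 0.094 ] az -97.0 down [-0.016  0.009 -1.   ] shift [ 4.7 54.9  4.5] F [-0.   0.1 -0.3] gap 0.0855
[260 157  37  35 439] [0.5848 0.3645 0.0279]
[335 158  37  35 439] [0.5749 0.2943 0.0277]
[263 265  35  31 368] [0.4815 0.3786 0.0277]
[332 267  35  30 382] [0.4716 0.3094 0.0276]
(array([528.2, 336.8]), array([ 91.5, 122. ]), 82.1)
```

Emit:
jog_arm:
  steps:
    - [1,0,-0.4,5,0,4,1]
    - [0,0,0,0,25,0,1]
    - [0,0,0,0,20,0,1]
    - [0,0,0,0,10,0,1]
    - [0,0,0,0,0,0,1]

```text
time_s: 3.55
tcp_pos: [0.5328, 0.3464, 0.0434]
tool_rot: [-1.138, 1.293, -1.303]
wrist_force: [0.4, -0.2, -0.6]
finger_gap: 0.0854
```

```bash
python3 -c "
from h import *
go(.527,.3475,.039)"
```

```text
tcp [0.5328 0.3464 0.0434] az -97.1 down [ 0.011  0.002 -1.   ] shift [-0.4  4.3 -5.9] F [ 0.4 -0.2 -0.6] gap 0.0854
```

Emit:
jog_arm:
  steps:
    - [-0.6,0,-0.2,0,4,-5,1]
    - [0,0,0,0,0,0,0.3]
    - [0,0,0,0,0,0,0.2]
    - [0,0,0,0,0,0,0.2]
    - [0,0,0,0,0,0,0.2]
    - [0,0,0,0,0,0,0.2]
    - [0,0,0,0,0,0,0.2]
  grip_force: 35

```text
time_s: 4.25
tcp_pos: [0.5348, 0.3431, 0.0524]
tool_rot: [-1.147, 1.285, -1.307]
wrist_force: [-0.2, -0.6, -0.1]
finger_gap: 0.0167
```

```bash
python3 -c "
from h import *
go(.527,.3475,.039)"
```

```text
tcp [0.5348 0.3431 0.0524] az -96.8 down [ 0.011 -0.008 -1.   ] shift [-3.5 13.2 -8.4] F [-0.2 -0.6 -0.1] gap 0.0167
```

Run:
```python
from h import *
im,d=r.grab_frame("wrist");s,_=r.grab_frame("scene");go(.527,.3475,.039)
s=cv2.resize(s[200:320,380:560],None,fx=3,fy=3,interpolation=cv2.INTER_CUBIC)
im=cv2.resize(im,(480,360));o=np.zeros((720,0+540,3),np.uint8);o[:360,:480]=im;o[360:]=s
cv2.imwrite("pics/c2.png",cv2.resize(o,(450,600)))
```

```text
tcp [0.5345 0.3437 0.0516] az -96.9 down [ 0.011 -0.007 -1.   ] shift [-2.9 12.5 -8.1] F [-0.1  0.1  0.5] gap 0.0171
```

View pics/c2.png

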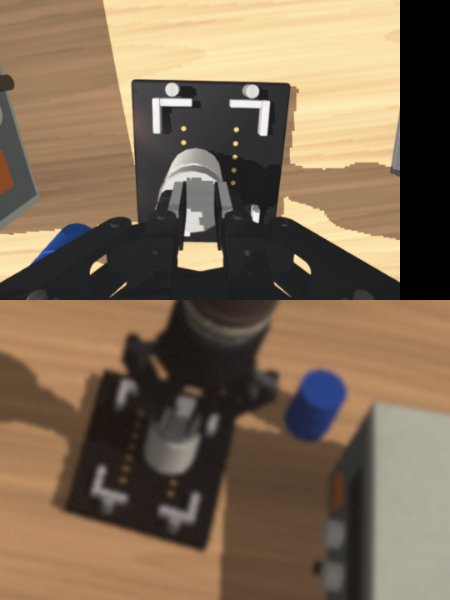

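Run:
```python
from h import *
for n in("wrist","scene","top"):
    c=r.camera_model(n);im,d=r.grab_frame(n);W=cloud(n,d,c);g=im.mean(-1);X,Y,Z=W[...,0],W[...,1],W[...,2]
    a=(d>0)&(abs(X-.53)<.07)&(abs(Y-.345)<.06)
    for z0,z1 in((.04,.06),(.06,.072),(.072,.085),(.085,.11)):
        m=a&(Z>z0)&(Z<z1)&(g>90)
        k=a&(Z>z0)&(Z<z1)&(g<=90)
        for q,w in((m,"bright"),(k,"dark")):
            if q.sum()>5:print(n,z0,w,q.sum(),rect(W[q]),np.median(Z[q]).round(4))
```

```text
wrist 0.04 bright 892 (array([543.8, 346.2]), array([40.3, 14.1]), 82.7) 0.0507
wrist 0.04 dark 7 (array([533.9, 326.9]), array([1.2, 0.1]), 6.8) 0.0504
wrist 0.06 bright 670 (array([544.1, 346.1]), array([40.5, 14.2]), 81.6) 0.0662
wrist 0.072 bright 5270 (array([530.5, 345.3]), array([44. , 36.8]), 21.7) 0.0785
wrist 0.072 dark 34 (array([523.7, 350.1]), array([31.7, 33.6]), 3.1) 0.0833
wrist 0.085 bright 887 (array([542.7, 344.6]), array([22. , 32.3]), 28.0) 0.1002
wrist 0.085 dark 1584 (array([535.9, 344.1]), array([44.2, 23. ]), 80.2) 0.1005
scene 0.04 bright 60 (array([541.7, 355.4]), array([ 9.6, 34.6]), 25.0) 0.0499
scene 0.04 dark 44 (array([536.6, 328.8]), array([26.7,  7.6]), 34.9) 0.0479
scene 0.06 bright 27 (array([527.8, 356.5]), array([21.5, 47.4]), 74.5) 0.0657
scene 0.06 dark 34 (array([533.1, 343.3]), array([32. , 34.1]), 34.9) 0.0678
scene 0.072 bright 69 (array([527.5, 346.6]), array([44.1, 27.7]), 11.6) 0.076
scene 0.072 dark 92 (array([530.6, 342.4]), array([40.4, 38.9]), 41.6) 0.0765
scene 0.085 dark 89 (array([538.8, 340.8]), array([24.9, 44.4]), 10.2) 0.0994
```

Run:
```python
from h import *
f=np.load("pics/w1.npz");W=f["W"]
for v,u in((315,190),(315,450),(325,160),(340,195),(345,480),(370,150),(370,490)):print(u,v,W[v,u].round(4),f["d"][v,u])
c=r.camera_model("wrist");im,d=r.grab_frame("wrist");W=cloud("wrist",d,c);go(.5,.3)
m=(d>0)&(W[...,2]>.0795)&(abs(W[...,0]-.535)<.04)&(abs(W[...,1]-.345)<.04)
v,u=np.nonzero(m);z=W[...,2][m]
for row in range(v.min(),v.max(),8):
    k=v==row
    if k.any(): print(row,u[k].min(),u[k].max(),z[k].min().round(4),z[k].max().round(4),W[row,u[k],0].mean().round(4))
```

```text
190 315 [0.564  0.3687 0.242 ] 0.13268098
450 315 [0.5525 0.2842 0.2404] 0.13376442
160 325 [0.566  0.3749 0.2509] 0.123970255
195 340 [0.553  0.3704 0.2389] 0.13895983
480 345 [0.5543 0.2821 0.2621] 0.11242028
150 370 [0.5627 0.371  0.27  ] 0.10644295
490 370 [0.5512 0.2821 0.2694] 0.1063339
tcp [0.5327 0.3433 0.0496] az -96.8 down [ 0.007 -0.009 -1.   ] shift [ 46.8   0.1 -27.4] F [-0.3 -0.9  0.8] gap 0.0174
280 311 311 0.0799 0.0799 0.5469
288 304 304 0.0795 0.0795 0.5439
296 278 363 0.0796 0.092 0.5446
304 265 375 0.0804 0.099 0.5431
312 257 383 0.0839 0.1054 0.5427
320 255 385 0.0841 0.1107 0.5423
328 252 388 0.0849 0.1158 0.5419
336 249 391 0.0851 0.1223 0.5426
344 240 400 0.0872 0.1287 0.5437
352 171 462 0.0926 0.1335 0.5445
360 157 466 0.1002 0.136 0.544
368 146 471 0.1046 0.1383 0.5439
376 140 476 0.11 0.1484 0.5444
384 136 480 0.1153 0.1518 0.5454
392 131 486 0.1155 0.1549 0.5445
400 124 490 0.1186 0.1566 0.5435
408 120 493 0.1282 0.1596 0.5436
416 114 494 0.1302 0.162 0.5433
424 109 467 0.1329 0.1636 0.5429
432 105 472 0.1357 0.1654 0.5426
440 105 474 0.1363 0.1677 0.5424
448 109 495 0.1374 0.1697 0.5419
456 103 497 0.1403 0.1718 0.542
464 118 498 0.1423 0.1736 0.5422
472 125 498 0.1455 0.1771 0.5439
```

The fingers closed above the jar, so the tips are really higher than the reported TCP. I'll lift, shut the fingers and measure where they are.

Emit:
jog_arm:
  steps:
    - [0,0,0,0,-40,0,0.2]
    - [0,0,0,0,-40,0,0]
    - [0,0,0,0,-20,0,0]
    - [0,0,0,0,0,0,0]
    - [0,0,0,0,0,0,0]

```text
time_s: 5.05
tcp_pos: [0.528, 0.3435, 0.1463]
tool_rot: [-1.162, 1.29, -1.305]
wrist_force: [0.3, 0.3, -0.5]
finger_gap: 0.0001
```

Run:
```python
from h import *
go(.53,.345);fr={}
for n in("wrist","scene","top"):
    c=r.camera_model(n);im,d=r.grab_frame(n);W=cloud(n,d,c);fr[n]=im;p=np.array(r.read_state()["tcp_pos"])
    m=(d>0)&(abs(W[...,0]-p[0])<.03)&(abs(W[...,1]-p[1])<.03)&(W[...,2]>.088);z=W[m]
    z=z[np.argsort(z[:,2])];print(n,len(z),p.round(4),z[:5].round(4).tolist(),z[len(z)//20].round(4) if len(z) else "")
print(W[180:185,240:245,2].round(3)[0])
cv2.imwrite("pics/c3.png",np.hstack([cv2.resize(fr["wrist"],(400,300)),cv2.resize(fr["scene"][170:320,370:570],(400,300))]))
```

```text
tcp [0.528  0.3435 0.1463] az -96.7 down [-0.003 -0.013 -1.   ] shift [-1.7 -0.   1.8] F [ 0.3  0.3 -0.5] gap 0.0001
wrist 35970 [0.528  0.3435 0.1461] [[0.5394, 0.3408, 0.1815], [0.5389, 0.336, 0.1816], [0.5396, 0.3397, 0.1821], [0.5406, 0.3477, 0.1822], [0.5395, 0.3386, 0.1823]] [0.5412 0.3491 0.2025]
scene 2400 [0.5276 0.3432 0.1455] [[0.5372, 0.3376, 0.1765], [0.5388, 0.3391, 0.1794], [0.5394, 0.3493, 0.1795], [0.5349, 0.3509, 0.1806], [0.5409, 0.345, 0.1807]] [0.5308 0.3418 0.212 ]
top 1603 [0.5274 0.343  0.1452] [[0.5138, 0.3204, 0.2288], [0.5135, 0.3153, 0.2335], [0.5133, 0.317, 0.2357], [0.5173, 0.3213, 0.236], [0.5152, 0.3189, 0.2372]] [0.5059 0.3209 0.3919]
[ 0.    -0.003 -0.003 -0.003 -0.006]
```

View pics/c3.png

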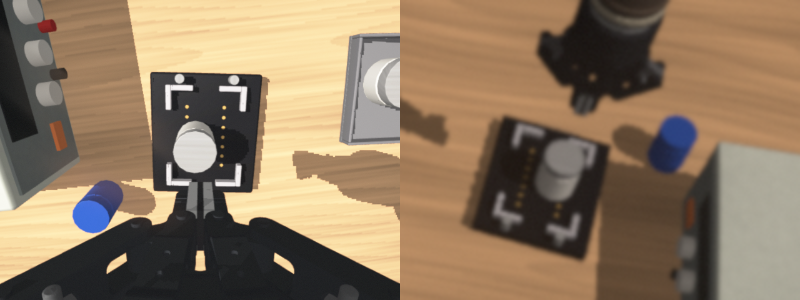

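Shut fingertips are at (205,182) in the wrist view, right above the jar. Both the wrist and scene cameras put them about 35 mm above the reported TCP, with x and y agreeing. I'll use real tip z = TCP z + 0.035. The jar still stands in the cradle.

Emit:
jog_arm:
  steps:
    - [0,0,0,0,0,0,1]
    - [0,0,0,0,0,0,1]
    - [0,0,0,0,0,0,1]
    - [0,0,0,0,0,0,1]

```text
time_s: 5.6
tcp_pos: [0.5247, 0.3415, 0.1402]
tool_rot: [-1.173, 1.295, -1.305]
wrist_force: [-0.6, -0.9, 0.2]
finger_gap: 0.0581
```

```bash
cat >> h.py <<'E'
def level():
    s=r.read_state();R=cv2.Rodrigues(np.array(s["tool_rot"],float))[0]
    print("level turn deg",np.degrees(R.T@np.cross(R[:,1],[0,0,-1])).round(2))
E
python3 - <<'E'
from h import *
c=r.camera_model("wrist");im,d=r.grab_frame("wrist");W=cloud("wrist",d,c)
m=(d>0)&(W[...,2]>.070)&(W[...,2]<.088)&(abs(W[...,0]-.526)<.04)&(abs(W[...,1]-.347)<.04);b=rect(W[m]);print(b);go(*(b[0]/1000),.003);level()
go(*(b[0]/1000),.003);level()
E
```

```text
(array([527.4, 347.8]), array([43.2, 43.1]), 69.4)
tcp [0.5247 0.3414 0.1402] az -96.7 down [-0.012 -0.018 -1.   ] shift [ -9.3 137.    3.3] F [-1.   0.   0.1] gap 0.0652
level turn deg [0.55 0.   1.13]
tcp [0.5247 0.3414 0.1402] az -96.7 down [-0.012 -0.018 -1.   ] shift [ -9.3 137.    3.3] F [-1.   0.   0.1] gap 0.0652
level turn deg [0.55 0.   1.13]
```

Emit:
jog_arm:
  steps:
    - [0.5,0,1.1,-6.5,30,2,1]
    - [0,0,0,0,40,0,1]
    - [0,0,0,0,25,0,1]
    - [0,0,0,0,0,0,1]

```text
time_s: 6.05
tcp_pos: [0.5301, 0.3489, 0.0453]
tool_rot: [-1.144, 1.293, -1.295]
wrist_force: [-0.6, 0.5, 1.0]
finger_gap: 0.0856
```

```bash
python3 -c "
from h import *
go(.5274,.3477,.003);level()"
```

```text
tcp [0.5301 0.3489 0.0453] az -96.8 down [ 0.006  0.004 -1.   ] shift [ 1.7 42.3 -2.8] F [-0.6  0.5  1. ] gap 0.0856
level turn deg [-0.29 -0.   -0.25]
```

Emit:
jog_arm:
  steps:
    - [-0.2,0,-0.2,1.5,20,-2.5,1]
    - [0,0,0,0,15,0,1]
    - [0,0,0,0,5,0,1]

```text
time_s: 6.35
tcp_pos: [0.5305, 0.3494, 0.0075]
tool_rot: [-1.144, 1.293, -1.296]
wrist_force: [0.0, 0.0, -0.0]
finger_gap: 0.0855
```

```bash
python3 -c "
from h import *
go(.5274,.3477,.003);level()"
```

```text
tcp [0.5305 0.3494 0.0075] az -96.8 down [ 0.006  0.003 -1.   ] shift [ 2.1  4.5 -2.9] F [ 0.  0. -0.] gap 0.0855
level turn deg [-0.35  0.   -0.23]
```

Emit:
jog_arm:
  steps:
    - [-0.3,0,-0.2,2,4,-3,1]
    - [0,0,0,0,0,0,0.4]
    - [0,0,0,0,0,0,0.3]
    - [0,0,0,0,0,0,0.3]
    - [0,0,0,0,0,0,0.3]
    - [0,0,0,0,0,0,0.3]
  grip_force: 35

```text
time_s: 6.95
tcp_pos: [0.5302, 0.3494, 0.0074]
tool_rot: [-1.144, 1.293, -1.296]
wrist_force: [0.8, -0.1, -0.8]
finger_gap: 0.0435
```

```bash
python3 -c "
from h import *
go(.55,.0135,.15);level()"
```

```text
tcp [0.5302 0.3494 0.0074] az -96.8 down [ 0.006  0.004 -1.   ] shift [ 330.6 -143.6   60.1] F [ 0.8 -0.1 -0.8] gap 0.0435
level turn deg [-0.33  0.   -0.24]
```

Gripped, gap 43.5 mm. Lift.

Emit:
jog_arm:
  steps:
    - [0,0,0,0,-25,0,0.3]
    - [0,0,0,0,-40,0,0.3]
    - [0,0,0,0,-40,0,0.3]
    - [0,0,0,20,-10,3,0.3]
    - [0,0,0,40,0,8,0.3]
    - [0,0,0,45,0,8,0.3]
    - [0,0,0,45,0,8,0.3]
    - [0,0,0,45,0,8,0.3]
    - [0,0,0,45,0,8,0.3]
    - [0,0,0,45,0,8,0.3]
    - [0,0,0,25,0,8,0.3]
    - [0,0,0,0,0,0,0.3]

```text
time_s: 8.15
tcp_pos: [0.5534, 0.0245, 0.1275]
tool_rot: [-1.142, 1.284, -1.294]
wrist_force: [1.3, 0.6, -1.1]
finger_gap: 0.0432
```

Run:
```python
from h import *
go(.5537,.0133,-.0065);level()
c=r.camera_model("wrist");im,d=r.grab_frame("wrist");cv2.imwrite("pics/w2.png",cv2.resize(im,(480,360)))
W=cloud("wrist",d,c);Z=W[...,2]
m=(d>0)&(Z>.015)&(Z<.028)&(abs(W[...,0]-.555)<.08)&(abs(W[...,1]-.06)<.11);print(m.sum(),rect(W[m]))
m=(d>0)&(Z>.001)&(Z<.0065)&(abs(W[...,0]-.555)<.08)&(abs(W[...,1]-.01)<.03);print("floor",m.sum(),np.median(Z[m]))
```

```text
tcp [0.5534 0.0245 0.1275] az -96.4 down [ 0.012  0.003 -1.   ] shift [ 11.7 133.9  -0. ] F [ 1.3  0.6 -1.1] gap 0.0432
level turn deg [-0.68  0.   -0.26]
6016 (array([553.8,  61.3]), array([190.2, 130.9]), 86.0)
floor 10094 0.0038603370073965436
```

View pics/w2.png

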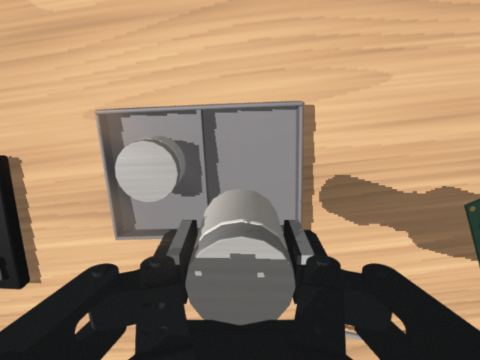

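Wrist view: jar held upright between the fingers (240,245), the empty compartment is right of the divider (250,165) and the tub is on the left. Tray centre confirmed.

Emit:
jog_arm:
  steps:
    - [-0.6,0,-0.2,13,30,0,0.3]
    - [0,0,0,0,40,0,0.3]
    - [0,0,0,0,30,0,0.3]
    - [0,0,0,0,15,0,0.3]
    - [0,0,0,0,0,0,0.3]

```text
time_s: 8.7
tcp_pos: [0.5541, 0.0186, 0.011]
tool_rot: [-1.148, 1.287, -1.288]
wrist_force: [-1.2, 0.4, -0.8]
finger_gap: 0.0433
```

```bash
python3 -c "
from h import *
go(.5535,.012,-.0065);level()"
```

```text
tcp [0.5541 0.0186 0.011 ] az -96.2 down [ 0.006  0.005 -1.   ] shift [ 6.8 17.4  0. ] F [-1.2  0.4 -0.8] gap 0.0433
level turn deg [-0.29 -0.   -0.3 ]
```

Emit:
jog_arm:
  steps:
    - [-0.3,0,-0.3,7,8,0,0.3]
    - [0,0,0,0,7,0,0.3]
    - [0,0,0,0,3,0,0.3]

```text
time_s: 9.0
tcp_pos: [0.5551, 0.0135, -0.0062]
tool_rot: [-1.155, 1.285, -1.288]
wrist_force: [-0.2, -0.1, -1.7]
finger_gap: 0.0433
```

```bash
python3 -c "
from h import *
go(.5535,.012,-.0065);level()"
```

```text
tcp [ 0.5551  0.0135 -0.0062] az -96.1 down [ 0.003 -0.    -1.   ] shift [ 1.6  0.3 -1.4] F [-0.2 -0.1 -1.7] gap 0.0433
level turn deg [-0.15  0.   -0.01]
```

Emit:
jog_arm:
  steps:
    - [0,0,0,0,2,0,0.3]
    - [0,0,0,0,0,0,0.3]
    - [0,0,0,0,0,0,0.72]
    - [0,0,0,0,0,0,0.72]
    - [0,0,0,0,0,0,0.72]
    - [0,0,0,0,0,0,0.72]

```text
time_s: 9.6
tcp_pos: [0.5585, 0.0133, -0.0052]
tool_rot: [-1.15, 1.28, -1.291]
wrist_force: [1.1, -0.6, 0.3]
finger_gap: 0.0616
```

Emit:
jog_arm:
  steps:
    - [0,0,0,0,-20,0,0.72]
    - [0,0,0,0,-40,0,0.72]
    - [0,0,0,0,-45,0,0.72]
    - [0,0,0,0,-45,0,1]
    - [0,0,0,0,-10,0,1]
    - [0,0,0,0,0,0,1]

```text
time_s: 10.2
tcp_pos: [0.5553, 0.0133, 0.1589]
tool_rot: [-1.153, 1.284, -1.289]
wrist_force: [0.5, 0.2, -1.0]
finger_gap: 0.0855
```

Run:
```python
from h import *
go(.6235,-.263);level()
c=r.camera_model("top");im,d=r.grab_frame("wrist");im,d=r.grab_frame("top");W=cloud("top",d,c);Z=W[...,2]
m=(d>0)&(Z>.055)&(Z<.075)&(abs(W[...,0]-.551)<.05)&(abs(W[...,1]-.014)<.04);print(m.sum(),rect(W[m]),np.median(Z[m]) if m.any() else 0)
c=r.camera_model("wrist");im,d=r.grab_frame("wrist");W=cloud("wrist",d,c);Z=W[...,2]
m=(d>0)&(Z>.055)&(Z<.075)&(abs(W[...,0]-.551)<.05)&(abs(W[...,1]-.014)<.04);print(m.sum(),rect(W[m]),np.median(Z[m]) if m.any() else 0)
```

```text
tcp [0.5553 0.0133 0.1589] az -96.1 down [ 0.005  0.    -1.   ] shift [267.5   0.3  97.3] F [ 0.5  0.2 -1. ] gap 0.0855
level turn deg [-0.27 -0.   -0.03]
57 (array([539.8,  17.4]), array([35.6, 12.6]), 69.6) 0.06419838358380289
3196 (array([554.6,  13.5]), array([43. , 43.2]), 71.9) 0.0638689185155793
```

Jar placed: flat top at z=0.064, centre within 5 mm of bay. On to the module.

Emit:
jog_arm:
  steps:
    - [0,0,0,35,0,12,1]
    - [0,0,0,45,0,15,1]
    - [0,0,0,45,0,15,1]
    - [0,0,0,45,0,15,1]
    - [0,0,0,45,0,15,1]
    - [0,0,0,30,0,15,1]
    - [0,0,0,22,0,10,1]
    - [0,0,0,0,0,0,1]

```text
time_s: 11.15
tcp_pos: [0.6098, -0.2668, 0.1282]
tool_rot: [-1.178, 1.319, -1.257]
wrist_force: [-0.1, 0.9, -0.3]
finger_gap: 0.0853
```

Run:
```python
from h import *
c=r.camera_model("wrist");im,d=r.grab_frame("wrist");cv2.imwrite("pics/w3.png",cv2.resize(im,(480,360)));W=cloud("wrist",d,c);X,Y,Z=W[...,0],W[...,1],W[...,2]
a=(d>0)&(abs(X-.6235)<.07)&(abs(Y+.263)<.06)
m=a&(Z>.036)&(Z<.046);b=rect(W[m]);print("heatsink",m.sum(),b)
i=im.astype(int);gr=a&(i[...,1]-i[...,2]>15)&(Z<.012);print("green",gr.sum(),rect(W[gr]),np.median(Z[gr]))
go(*(b[0]/1000));level()
```

```text
heatsink 2044 (array([ 623.4, -263.3]), array([36.2, 50.7]), 84.3)
green 3903 (array([ 623.2, -262.9]), array([59.3, 89.6]), 84.4) 0.00488830846961035
tcp [ 0.6086 -0.2648  0.1274] az -95.9 down [-0.039  0.016 -0.999] shift [-3.  -0.6 14.5] F [-0.9  0.  -0.7] gap 0.0856
level turn deg [ 2.34 -0.   -0.68]
```

View pics/w3.png

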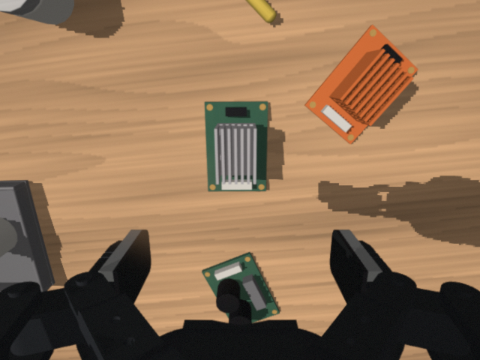

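Wrist view: heatsink board (237,150), orange board (360,85) clear of the fingers, capacitor board (240,290) below. The board position agrees with the first estimate.

Emit:
jog_arm:
  steps:
    - [2.3,0,-0.7,-1,20,14,1]
    - [0,0,0,0,35,0,1]
    - [0,0,0,0,30,0,1]
    - [0,0,0,0,20,0,1]
    - [0,0,0,0,0,0,1]

```text
time_s: 11.7
tcp_pos: [0.6156, -0.2558, 0.0107]
tool_rot: [-1.164, 1.296, -1.27]
wrist_force: [-0.3, -0.1, -0.8]
finger_gap: 0.0856
```

```bash
python3 -c "
from h import *
go(.6235,-.263,-.025);level()"
```

```text
tcp [ 0.6156 -0.2558  0.0107] az -95.7 down [-0.013  0.009 -1.   ] shift [ 6.6 35.5  9.1] F [-0.3 -0.1 -0.8] gap 0.0856
level turn deg [ 0.77 -0.   -0.43]
```

Emit:
jog_arm:
  steps:
    - [0.8,0,-0.4,6.5,10,8.5,1]
    - [0,0,0,0,10,0,1]
    - [0,0,0,0,5,0,1]

```text
time_s: 12.0
tcp_pos: [0.6242, -0.2614, -0.0153]
tool_rot: [-1.16, 1.279, -1.281]
wrist_force: [-0.7, 0.6, 0.4]
finger_gap: 0.0853
```

```bash
python3 -c "
from h import *
go(.6235,-.263,-.025);level()"
```

```text
tcp [ 0.6242 -0.2614 -0.0153] az -95.6 down [ 0.002  0.    -1.   ] shift [ 1.7  9.7 -0.5] F [-0.7  0.6  0.4] gap 0.0853
level turn deg [-0.1   0.   -0.02]
```

Emit:
jog_arm:
  steps:
    - [0,0,0,1.7,8,0,1]
    - [0,0,0,0,0,0,1]

```text
time_s: 12.2
tcp_pos: [0.6244, -0.2632, -0.0237]
tool_rot: [-1.16, 1.279, -1.282]
wrist_force: [-0.3, -0.3, 0.3]
finger_gap: 0.0856
```

Emit:
jog_arm:
  steps:
    - [0,0,0,0,0,0,0.6]
    - [0,0,0,0,0,0,0.3]
    - [0,0,0,0,0,0,0.2]
    - [0,0,0,0,0,0,0.2]
    - [0,0,0,0,0,0,0.2]
  grip_force: 50

```text
time_s: 12.7
tcp_pos: [0.6265, -0.2646, -0.0209]
tool_rot: [-1.158, 1.275, -1.285]
wrist_force: [0.2, -0.4, -2.3]
finger_gap: 0.0351
```

```bash
python3 -c "
from h import *
go(.6235,-.263,-.025);level()"
```

```text
tcp [ 0.6265 -0.2646 -0.0209] az -95.6 down [ 0.007 -0.002 -1.   ] shift [-1.4  4.  -3.1] F [ 0.2 -0.4 -2.3] gap 0.0351
level turn deg [-0.39 -0.    0.08]
```

Gripped (35.1 mm). Lift and look.

Emit:
jog_arm:
  steps:
    - [0,0,0,0,-20,0,0.2]
    - [0,0,0,0,-40,0,0.2]
    - [0,0,0,0,-45,0,0.2]
    - [0,0,0,0,-45,0,0.2]
    - [0,0,0,-25,-10,-4,0.2]
    - [0,0,0,-45,0,-8,0.2]
    - [0,0,0,-45,0,-8,0.2]
    - [0,0,0,-45,0,-8,0.2]
    - [0,0,0,-45,0,-8,0.2]
    - [0,0,0,-45,0,-8,0.2]
    - [0,0,0,-45,0,-8,0.2]
    - [0,0,0,-30,0,-8,0.2]

```text
time_s: 13.9
tcp_pos: [0.5944, 0.0717, 0.141]
tool_rot: [-1.154, 1.287, -1.29]
wrist_force: [-0.9, -0.7, -1.3]
finger_gap: 0.0354
```

```bash
python3 -c "
from h import *
go(.528,.3367,.14);level()"
```

```text
tcp [0.5944 0.0717 0.141 ] az -96.2 down [ 0.003 -0.    -1.   ] shift [-256.3    0.7  -94.7] F [-0.9 -0.7 -1.3] gap 0.0354
level turn deg [-0.15  0.   -0.  ]
```

Emit:
jog_arm:
  steps:
    - [0,1.9,0,-35,0,-12,0.2]
    - [0,0,0,-45,0,-15,0.2]
    - [0,0,0,-45,0,-15,0.2]
    - [0,0,0,-45,0,-15,0.2]
    - [0,0,0,-35,0,-15,0.2]
    - [0,0,0,-25,0,-12,0.2]
    - [0,0,0,-5,0,0,0.2]
    - [0,0,0,0,0,0,0.2]

```text
time_s: 14.7
tcp_pos: [0.5353, 0.3297, 0.1374]
tool_rot: [-1.144, 1.309, -1.309]
wrist_force: [0.1, -0.8, -1.6]
finger_gap: 0.0352
```

Run:
```python
from h import *
go(.528,.3367,-.004);level()
c=r.camera_model("wrist");im,d=r.grab_frame("wrist");cv2.imwrite("pics/w4.png",cv2.resize(im,(480,360)));W=cloud("wrist",d,c);X,Y,Z=W[...,0],W[...,1],W[...,2]
p=np.array(r.read_state()["tcp_pos"])
i=im.astype(int);gr=(d>0)&(i[...,1]-i[...,2]>12)&(i[...,1]-i[...,0]>5)&(Z>.1)&(Z<.22)
if gr.sum():
    P=W[gr];print("green",gr.sum(),rect(P),np.percentile(P[:,2],[2,50,98]));A=np.c_[P[:,:2],np.ones(len(P))];k=np.linalg.lstsq(A,P[:,2],rcond=None)[0];print("slope",k)
g=im.mean(-1);m=((g>120)&(Z>.023)&(Z<.031)&(abs(X-.528)<.09)&(abs(Y-.3367)<.085)&((i.max(-1)-i.min(-1))<30)).astype(np.uint8)
n,l,s,q=cv2.connectedComponentsWithStats(m)
for j in range(1,n):
    if s[j,4]>60: print(s[j],W[l==j].mean(0).round(4))
```

```text
tcp [0.5353 0.3297 0.1374] az -97.8 down [-0.001 -0.001 -1.   ] shift [ -6.1 141.4  -8. ] F [ 0.1 -0.8 -1.6] gap 0.0352
level turn deg [ 0.07 -0.    0.08]
green 8889 (array([533.1, 330.1]), array([59.8, 90.6]), 82.3) [0.16195816 0.16379147 0.16520972]
slope [-0.02804908  0.00441645  0.17819121]
[246 150  45  41 693] [0.5852 0.3637 0.0277]
[335 151  44  41 666] [0.5751 0.2942 0.0276]
```

View pics/w4.png

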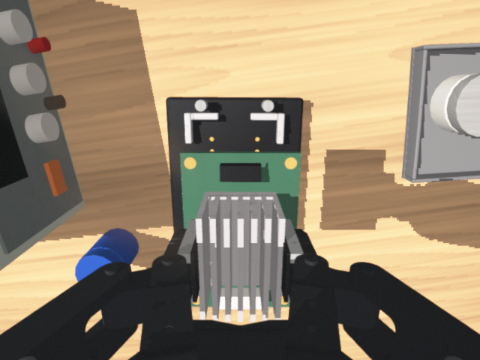

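Wrist view: board held level-ish above the cradle (240,230), guides visible ahead at (200,125) and (267,130). Board centre is (533,330), the cradle centre (528,337), and the yaw matches.

Emit:
jog_arm:
  steps:
    - [1.4,0,0,-6,10,-6,0.2]
    - [0,0,0,0,35,0,0.2]
    - [0,0,0,0,35,0,0.2]
    - [0,0,0,0,20,0,0.2]
    - [0,0,0,0,0,0,0.2]

```text
time_s: 15.25
tcp_pos: [0.5368, 0.3283, 0.0363]
tool_rot: [-1.12, 1.292, -1.331]
wrist_force: [-0.0, -0.1, -2.2]
finger_gap: 0.0349
```

```bash
cat > m.py <<'E'
from h import *
c=r.camera_model("wrist");im,d=r.grab_frame("wrist");W=cloud("wrist",d,c);X,Y,Z=W[...,0],W[...,1],W[...,2]
i=im.astype(int);gr=(d>0)&(i[...,1]-i[...,2]>12)&(i[...,1]-i[...,0]>5)&(abs(X-.528)<.07)&(abs(Y-.337)<.06)
P=W[gr];P=P[abs(P[:,2]-np.median(P[:,2]))<.006];b=rect(P);A=np.c_[P[:,:2],np.ones(len(P))];k=np.linalg.lstsq(A,P[:,2],rcond=None)[0]
print("green",len(P),b,"underside",np.median(P[:,2])-.005,"slope",k[:2].round(4))
p=np.array(r.read_state()["tcp_pos"]);t=p[:2]+np.array([.5282,.3367])-b[0]/1000
go(*t);level()
E
python3 m.py
```

```text
green 8869 (array([533.9, 328.9]), array([60. , 90.7]), 81.6) underside 0.058376256476464654 slope [ 0.0173 -0.0032]
tcp [0.5377 0.3287 0.0377] az -98.3 down [ 0.029 -0.005 -1.   ] shift [-6.9 -0.2 -6.8] F [-0.5 -0.2 -1.5] gap 0.0352
level turn deg [-1.67  0.    0.07]
```

Emit:
jog_arm:
  steps:
    - [-0.9,0,0,-7,8,-7,0.2]
    - [0,0,0,0,8,0,0.2]
    - [0,0,0,0,0,0,0.2]

```text
time_s: 15.6
tcp_pos: [0.5354, 0.3369, 0.0242]
tool_rot: [-1.122, 1.305, -1.325]
wrist_force: [0.0, 0.1, -2.3]
finger_gap: 0.0351
```

```bash
python3 m.py
```

```text
green 8864 (array([532.7, 337.3]), array([60.1, 90.7]), 81.3) underside 0.04596962919172221 slope [0.008  0.0036]
tcp [0.5358 0.3372 0.0248] az -98.5 down [ 0.018  0.    -1.   ] shift [ 1.3 -0.1 -4.4] F [ 1.2  0.8 -1.1] gap 0.0356
level turn deg [-1.03 -0.   -0.18]
```

Emit:
jog_arm:
  steps:
    - [-0.3,0,0,1,7,-5,0.2]
    - [0,0,0,0,8,0,0.2]
    - [0,0,0,0,0,0,0.2]

```text
time_s: 15.95
tcp_pos: [0.5319, 0.338, 0.0106]
tool_rot: [-1.121, 1.307, -1.321]
wrist_force: [0.2, -0.3, -2.6]
finger_gap: 0.035
```

```bash
python3 m.py
```

```text
green 8845 (array([529.2, 338.4]), array([60. , 90.6]), 81.3) underside 0.03230556497136231 slope [0.0062 0.0061]
tcp [0.5321 0.3381 0.011 ] az -98.4 down [ 0.016  0.003 -1.   ] shift [ 1.8 -0.  -0.7] F [-1.  -0.1 -1.8] gap 0.035
level turn deg [-0.89 -0.   -0.31]
```

14 mm to go, centred within 2 mm.

Emit:
jog_arm:
  steps:
    - [0,0,0,1.5,5,0,0.2]
    - [0,0,0,0,5,0,0.2]
    - [0,0,0,0,3,0,0.2]
    - [0,0,0,0,0,0,0.2]

```text
time_s: 16.4
tcp_pos: [0.5323, 0.3368, -0.0029]
tool_rot: [-1.12, 1.306, -1.321]
wrist_force: [-1.2, -1.5, -1.6]
finger_gap: 0.0354
```

```bash
python3 m.py
```

```text
green 8986 (array([527.7, 337.2]), array([62.7, 94.6]), 81.8) underside 0.01884672360887592 slope [0.0105 0.0055]
tcp [ 0.5325  0.3368 -0.0027] az -98.4 down [ 0.017  0.003 -1.   ] shift [0.4 0.  0.6] F [-0.7 -0.6 -2. ] gap 0.0349
level turn deg [-0.94 -0.   -0.34]
```

Emit:
jog_arm:
  steps:
    - [0,0,0,0,2,0,0.2]
    - [0,0,0,0,0,0,0.2]
    - [0,0,0,0,0,0,0.65]
    - [0,0,0,0,0,0,0.7]
    - [0,0,0,0,0,0,0.7]
    - [0,0,0,0,0,0,0.7]

```text
time_s: 17.05
tcp_pos: [0.5352, 0.3382, -0.0014]
tool_rot: [-1.115, 1.304, -1.321]
wrist_force: [-0.5, 0.2, 0.1]
finger_gap: 0.0601
```

Emit:
jog_arm:
  steps:
    - [0,0,0,0,-20,0,0.7]
    - [0,0,0,0,-40,0,0.7]
    - [0,0,0,0,-45,0,0.7]
    - [0,0,0,0,-45,0,0.7]
    - [0,0,0,0,-20,0,0.7]
    - [0,0,0,0,0,0,0.7]

```text
time_s: 17.65
tcp_pos: [0.53, 0.3364, 0.1719]
tool_rot: [-1.121, 1.306, -1.321]
wrist_force: [-0.2, 0.2, 0.7]
finger_gap: 0.0596
```

```bash
python3 m.py
python3 - <<'E'
from h import *
im,d=r.grab_frame("wrist");s,_=r.grab_frame("scene");c=r.camera_model("scene");_,d=r.grab_frame("scene");W=cloud("scene",d,c);Z=W[...,2]
m=(d>0)&(Z>.055)&(Z<.075)&(abs(W[...,0]-.551)<.05)&(abs(W[...,1]-.014)<.04);print("jar",m.sum(),np.median(W[m],0) if m.any() else 0)
cv2.imwrite("pics/end.png",np.hstack([cv2.resize(im,(400,300)),cv2.resize(s[170:320,250:500],(400,300))]))
E
```

```text
green 3871 (array([530.3, 338. ]), array([62. , 91.7]), 81.7) underside 0.017890302043005495 slope [-0.0026 -0.0058]
tcp [0.5294 0.3361 0.1705] az -98.4 down [ 0.015  0.002 -1.   ] shift [ 1.6 -0.  -1.9] F [-0.2  0.3 -0.4] gap 0.06
level turn deg [-0.85 -0.   -0.26]
jar 292 [0.5552477  0.01319439 0.06271482]
```

View pics/end.png

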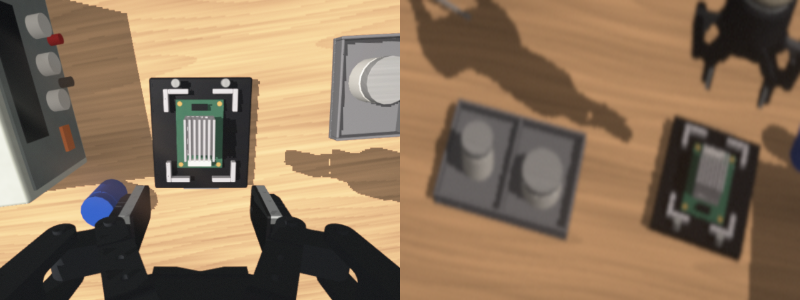

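The board lies flat between the four guides (200,130), and the jar stands upright in the compartment (475,150 right). The arm is clear.

```bash
python3 -c "
from bench import r
print(r.hand_in())"
```

```text
the job is handed in; nothing more can be done
None
```

I moved the jar to the tray's empty compartment, lowered the heatsink board into the cradle and handed the job in at about 18 s. The hand-in gives no verdict, so the results below are my own last camera checks.

- **Jar:** it stands upright and released, about 5 mm from the bay centre. Its top measured 63–64 mm above the bench, as expected with the 4 mm compartment floor.
- **Board:** it lies flat between the four guides, about 2–3 mm from the cradle centre. The underside measured 17.9 mm against the 18 mm floor, the tilt was below 0.5°, and the gripper was open and well clear above it.
- **Disagreement:** the reported TCP lies about 35 mm lower than the real fingertips, as seen by both the wrist and scene cameras. Because of this my first grasp closed just above the jar without disturbing it. I measured the offset, allowed for it, and the second grasp held.
- **Small errors along the way:** the arm sagged and tilted by up to about 2° between moves, and I corrected it at each step.

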